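# Build the bead sieve stack on the vibrating table

### The arm

A 6-joint arm with a two-finger parallel gripper is mounted at the origin on the work surface. World frame = base frame: x ahead of the robot, y to its left, z up, the work surface at z = 0. Lengths are in m, angles in rad, forces in N, time in s.
With the tool pointing down it reaches from about 0.3 to 1 m from the base axis. Payload 5.1 kg.
Tool frame: the origin (TCP) lies between the finger pads; the fingertips stand 22 mm ahead of it and the grasp point (between the pads) lies 3 mm ahead of it (r.tcp_to_tips is the distance from the TCP to the fingertips, in m); z points along the fingers, y is the line along which they close (so a half turn about z gives the same grasp; the last joint's range is limited). The gripper opens to 95 mm and grips with 3 to 60 N. Pads are 20 mm wide; open, the fingers measure 119 mm over their backs; the gripper's body (75 mm by 180 mm) begins 59 mm behind the grasp point.
Start: joints at [1.157, 0.124, 1.65, -0, 1.367, -0.083], TCP at [0.211, 0.615, 0.237] pointing down, gripper open.
Joint ranges: [-2.61, 2.61], [-1.02, 2.33], [0.03, 2.71], [-1.35, 4.49], [0.32, 2.68], [-2.91, 2.91]. Speed limits (rad/s): [2.57, 2.57, 3.14, 3.14, 3.14, 3.14].

### API

Orientations are given as [roll, pitch, yaw] about the fixed x, y, z axes, in that order (R = Rz(yaw) Ry(pitch) Rx(roll)).
In Python, from rig import r, optics, find_in gives the robot as it stands. The module is installed in compiled form; this text tells all that it offers.
- The arm moves only by the shell command python3 -m pendant 'ROWS' [OPENING] [FORCE]. ROWS is JSON, a list of rows, each a list of 6 numbers: the shift along the tool's x, y, z in cm, then the turn, a rotation vector about the tool's x, y, z in rad. A call has 1 to 8 rows; each row is the pose to reach, as a shift and turn from the pose commanded when the call began, along the tool's axes at that moment; what a row does not reach only later rows make up. A row lasts 1/12 s, in which the tool goes at most 41.7 mm and 7.16 degrees, less where a joint would pass 70% of its speed; a pose out of reach is approached as far as the arm can. A call with a gripper value outside its range is refused whole. OPENING is the closure, from -1 (fully open) to 1 (shut), set as the call begins (- or left out, the last holds). The fingers move at their own pace and stop on an object; FORCE is the grip in N (left out, the last holds). Time passes only in rows, so rows that repeat a pose let the fingers close. It gives the time, the measured TCP pose, the force, the opening and the grip force at its end, in the units of the state.
- r.read_state(): the state, without advancing time (a new reading comes with each control period).
- optics.capture(name): name is "scene" or "top"; returns (picture, depth): 400x640x3 uint8, red, green, blue; 400x640 float32, m along the optical axis (not along the pixel's ray), 0 where there is no reading.
- optics.camera_model(name): a dict with "mtx" (3x3 intrinsics, pixels), "dist" ([k1, k2, p1, p2, k3] as OpenCV has them; the pictures are not rectified), "pose" (4x4, takes a point from camera to world coordinates). Camera axes: x right, y down, z forward; pixel columns grow to the right and rows downward; lengths in m; the calibration is good to about 2 mm. A picture is of the moment at which its call begins. camera_model takes no time and is no camera call.
- r.hand_in(): hands the job in; it is judged then, once.
Trained networks look in the newest picture that a camera, given by its name, has taken for a name from the list of things; names that differ only in an ending like _2 or _b are one class to them, and where a whole thing is asked for, a point or a joint stands for the part that bears it (a point fixed in the world has none). Each returns a list of dicts, best first, with "conf" (0 to 1); they miss things now and then, are a little off and sometimes report something else, mostly with a low value. They report only what shows in the picture. A call takes as long as a camera call. They do not tell look-alikes from the thing itself.
- find_in(camera, query): "xyz" ([x, y, z] in m, in world coordinates, good to about 4 mm: the middle of the surface that is visible of it).
The state is a dict: "t": time; "qpos": joint angles; "joint_vel": joint speeds; "tau": joint torques, N m; "position": TCP position; "orientation": TCP orientation; "force": force on the tool from outside, world axes, zero at the start; "moment": the same for the moment, N m; "grip_width": opening from 0.0 (shut) to 1.0 (fully open); "grasp_force": force on a finger pad.
Only numpy, scipy, OpenCV 4.12 (cv2) and the standard library are available. Lean on these libraries where they do the work, as an engineer would, in place of code of your own. Each camera call takes 0.05 s, during which the arm holds its last target. There are 200 camera calls.

### The job

The beads are to be sorted by size: build the sieve stack on the vibrating table, from the receiver pan that is clamped to it upwards and one piece at a time, first the fine sieve (blue frame), then the medium one (yellow), then the coarse one (red), and last the lid with the black knob. Each piece must sit fully home and level in the one below, and be let go. The green sieve is not needed: leave it, the small amber jar and the small brass tin where they are.

Things in the scene. Friction and masses are not known exactly. Their poses are not given: they have to be found in the camera images.
- shaker: grey vibrating table, fixed: box 140 x 140 mm, 50 mm high, with a round aluminium deck (104 mm diameter, top at 62 mm) and a steel receiver pan, 64 mm outside diameter, clamped in the middle of the deck. Three clips at the pan's foot reach 15 mm beyond the pan and 14 mm above the deck. Origin: centre of the underside; z up, dial and switch on the -x side
- pan_rim (a point): centre of the receiver pan's open mouth, level with its rim, 88 mm above the bench; z up. The mouth is 58.6 mm wide inside, the wall 2.7 mm thick, the pan 22 mm deep. A seated fine sieve has its origin 8 mm below this point, the medium 16 mm, the coarse 40 mm and the lid 64 mm above it
- fine: loose round sieve, blue frame, fine wire mesh (2.8 mm pitch); 64 mm outside diameter, 32 mm tall, about 75 g. Origin: centre of underside, z up. 0-8 mm: skirt, 49 mm diameter at the foot widening to 56. 8-32 mm: straight frame to grip across the outside, 58.6 mm inside; its 64 mm shoulder comes to rest on the rim of the piece below, the skirt inside it. Mesh at 10 mm. Stacking adds 24 mm each
- medium: loose round sieve, yellow frame, medium wire mesh (5 mm pitch); 64 mm outside diameter, 32 mm tall, about 75 g. Origin: centre of underside, z up. 0-8 mm: skirt, 49 mm diameter at the foot widening to 56. 8-32 mm: straight frame to grip across the outside, 58.6 mm inside; its 64 mm shoulder comes to rest on the rim of the piece below, the skirt inside it. Mesh at 10 mm. Stacking adds 24 mm each
- coarse: loose round sieve, red frame, coarse wire mesh (8.5 mm pitch); 64 mm outside diameter, 32 mm tall, about 75 g. Origin: centre of underside, z up. 0-8 mm: skirt, 49 mm diameter at the foot widening to 56. 8-32 mm: straight frame to grip across the outside, 58.6 mm inside; its 64 mm shoulder comes to rest on the rim of the piece below, the skirt inside it. Mesh at 10 mm. Stacking adds 24 mm each
- lid: loose aluminium lid of the stack, about 80 g. Origin: centre of its underside, z up. 0-8 mm: plug like the sieves' skirts, 49 mm diameter at the foot widening to 56; 8-13 mm: disc of 64 mm diameter that rests on the rim below; 13-34 mm: black knob in the middle, 22 mm in diameter, to grip it by
- spare: green-framed sieve of the same size and shape as the others, with an open mesh of 12.5 mm pitch; not wanted today and to be left where it stands. Origin at the centre of its underside
- jar: small amber glass jar with a white cap, 36 mm diameter, 38 mm tall, loose; to be left alone. Origin at the centre of its underside
- tin: small round brass tin with a pale paper label, 39 mm diameter, 19 mm tall, loose; to be left alone. Origin at the centre of its underside
Things that resemble listed ones, but are neither listed nor needed, are in the scene too. Of the things that look like the coarse, take the one that is nearest to the robot's base at the start.

How it is judged:
On the way, in this order (a step that is already met when the one before it is completed fails the run):
1. the fine (blue) sieve is seated in the receiver pan (horizontal distance between fine and pan_rim below 0.006 m and z of fine in the frame of pan_rim between -0.011 and -0.005 m and angle between fine's own z axis and vertical below 0.06 rad), for 0.2 s.
2. the medium (yellow) sieve is seated in the fine one (horizontal distance between medium and fine below 0.006 m and z of medium in the frame of pan_rim between 0.013 and 0.019 m and angle between medium's own z axis and vertical below 0.06 rad), for 0.2 s.
3. the coarse (red) sieve is seated in the medium one (horizontal distance between coarse and medium below 0.006 m and z of coarse in the frame of pan_rim between 0.037 and 0.043 m and angle between coarse's own z axis and vertical below 0.06 rad), for 0.2 s.
4. the lid is seated in the coarse sieve (horizontal distance between lid and coarse below 0.006 m and z of lid in the frame of pan_rim between 0.061 and 0.067 m and angle between lid's own z axis and vertical below 0.06 rad), for 0.2 s.
At the end, for the whole second after the job is handed in: On the receiver pan stand the fine, medium and coarse sieves and the lid, in this order upwards: each centred within 6 mm on the piece below, within 3 mm of its seated height, level within 0.06 rad (3.4 degrees), released and at rest (all of step 1 and all of step 2 and all of step 3 and all of step 4 and linear speed of each of fine, medium, coarse, lid below 0.02 m/s and angular speed of each of fine, medium, coarse, lid below 0.3 rad/s); the robot touches nothing.
It fails at once if the green sieve is moved by more than 30 mm or tipped over (distance of spare from where it was at the start of the episode above 0.03 m or angle between spare's own z axis and vertical above 0.5 rad).
It fails at once if the amber jar is moved by more than 30 mm or tipped over (distance of jar from where it was at the start of the episode above 0.03 m or angle between jar's own z axis and vertical above 0.5 rad).
It fails at once if the brass tin is moved by more than 30 mm or tipped over (distance of tin from where it was at the start of the episode above 0.03 m or angle between tin's own z axis and vertical above 0.5 rad).
It also fails if it takes over 88 s, if anything falls off the work surface, if the arm or the gripper's body presses on something with over 40 N, if the wrist force passes 120 N, or if a joint passes its speed limit or range.

## Working session

There is one attempt and no reset: what is moved stays moved. The work goes in short steps, Python scripts to look and compute and a shell command to move; the robot and the scene stay as the last step left them, time stands still between calls to the robot, and variables do not carry over. Pictures are saved under pics/ and viewed, at most 14 in all, crops included, and the job is handed in when it is done.

```bash
mkdir -p pics; cat > h.py <<'E'
import numpy as np, cv2
from rig import r, optics, find_in
def world(cam, d, u, v, z=None):
    m=optics.camera_model(cam); K=np.array(m["mtx"]);D=np.array(m["dist"]);T=np.array(m["pose"])
    p=cv2.undistortPoints(np.array([[[u,v]]],float),K,D)[0,0]
    ray=np.array([p[0],p[1],1.])
    if z is None: c=ray*d[int(v),int(u)]; return T[:3,:3]@c+T[:3,3]
    w=T[:3,:3]@ray; return T[:3,3]+w*(z-T[2,3])/w[2]
E
python3 - <<'E'
from h import *
for c in("scene","top"):
    p,d=optics.capture(c); cv2.imwrite(f"pics/{c}0.png",p[:,:,::-1]); np.savez(f"{c}0.npz",p=p,d=d)
    print(c,np.round(optics.camera_model(c)["pose"],3).tolist())
    for q in("shaker","fine","medium","coarse","lid","spare","jar","tin"):
        print(q,[(np.round(x["xyz"],3).tolist(),round(x["conf"],2)) for x in find_in(c,q)])
print(r.read_state())
E
```

```text
scene [[0.275, 0.529, -0.803, 1.357], [0.961, -0.136, 0.239, -0.163], [0.017, -0.837, -0.546, 0.628], [0.0, 0.0, 0.0, 1.0]]
shaker [([0.694, 0.066, 0.051], 0.64)]
fine [([0.433, 0.022, 0.022], 0.74)]
medium [([0.574, 0.318, 0.02], 0.82), ([0.689, 0.064, 0.048], 0.32)]
coarse [([0.413, 0.269, 0.015], 0.9), ([0.443, 0.386, 0.02], 0.76), ([0.521, 0.207, 0.02], 0.74), ([0.571, 0.463, 0.018], 0.71)]
lid [([0.562, -0.304, 0.015], 0.69)]
spare [([0.408, -0.295, 0.02], 0.84)]
jar [([0.451, -0.143, 0.025], 0.64)]
tin [([0.452, 0.139, 0.021], 0.67)]
top [[0.028, -0.983, 0.179, 0.324], [-1.0, -0.026, 0.017, 0.064], [-0.012, -0.179, -0.984, 1.132], [0.0, 0.0, 0.0, 1.0]]
shaker [([0.652, 0.076, 0.049], 0.73)]
fine []
medium [([0.578, 0.319, 0.01], 0.58)]
coarse [([0.44, 0.393, 0.011], 0.85), ([0.526, 0.205, 0.01], 0.83), ([0.412, 0.278, 0.013], 0.77), ([0.579, 0.468, 0.01], 0.57)]
lid [([0.547, -0.304, 0.016], 0.96)]
spare [([0.419, -0.302, 0.016], 0.84), ([0.552, -0.301, 0.014], 0.28)]
jar [([0.436, -0.137, 0.041], 0.69)]
tin [([0.443, 0.146, 0.02], 0.6)]
{'t': 0.9, 'qpos': array([ 1.15740036e+00,  1.23787307e-01,  1.65029886e+00,  1.99489969e-05,
        1.36751172e+00, -8.26292603e-02]), 'joint_vel': array([ 1.15887931e-03, -1.91728622e-05,  1.13036003e-04,  4.68394812e-06,
       -9.07161128e-04,  8.61709659e-04]), 'tau': array([ 1.21276862e-03, -4.17575490e+01, -3.60235620e+01,  7.75445695e-02,
        4.26274713e-02, -2.50525505e-05]), 'position': array([0.21113415, 0.61473899, 0.23666511]), 'orientation': array([-3.14158905e+00, -1.99031837e-05,  2.81082192e+00]), 'force': array([ 0.12903586,  0.61685693, -0.47387776]), 'moment': array([-0.02032069,  0.01564393, -0.02979291]), 'grasp_force': 0.0, 'grip_width': 0.9999358908806462}
```

View pics/scene0.png

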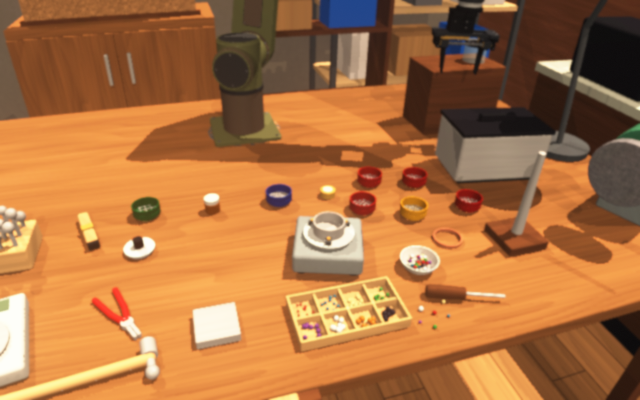

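View pics/top0.png

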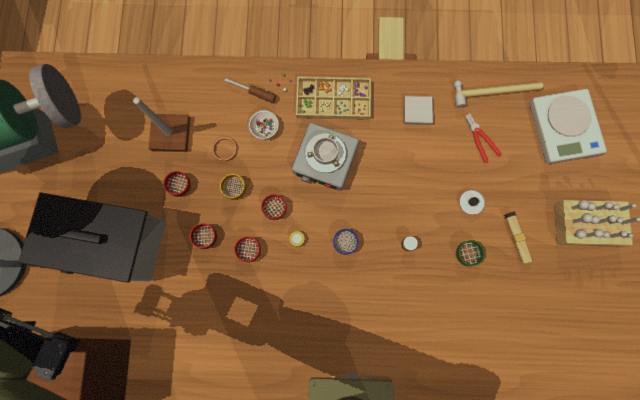

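The top view shows four red sieves, at (248,250), (274,207), (203,236) and (177,184). The first, also at (369,177) in the scene view, is nearest the base (about 0.49 m against 0.56 m or more). I'll confirm it in a crop. Blue is at (346,241), yellow (233,187), the lid (472,202), the pan (327,150), green (470,253), the tin (297,239) and the jar (410,243).

```bash
cat > m.py <<'E'
from h import *
from scipy.optimize import least_squares
def hue(p,name):
    H=cv2.cvtColor(p,cv2.COLOR_RGB2HSV).astype(int); h,s,v=H[...,0],H[...,1],H[...,2]
    return {"fine":(h>110)&(h<135)&(s>110)&(v>40),"medium":(h>17)&(h<30)&(s>150)&(v>90),
            "coarse":((h<5)|(h>172))&(s>150)&(v>50)}[name]
def cloud(cam,d,win):
    u0,u1,v0,v1=win; u,v=np.meshgrid(np.arange(u0,u1),np.arange(v0,v1)); u=u.ravel();v=v.ravel()
    m=optics.camera_model(cam); T=np.array(m["pose"])
    q=cv2.undistortPoints(np.stack([u,v],1)[:,None].astype(float),np.array(m["mtx"]),np.array(m["dist"]))[:,0]
    z=d[v,u]; X=np.c_[q*z[:,None],z]@T[:3,:3].T+T[:3,3]
    return X[z>0],u[z>0],v[z>0]
def circ(P,R):
    f=lambda c:np.hypot(P[:,0]-c[0],P[:,1]-c[1])-R
    return least_squares(f,P[:,:2].mean(0),loss="soft_l1",f_scale=.002).x
E
python3 - <<'E'
from m import *
W={"top":{"fine":(346,241),"medium":(233,187),"coarse":(248,250),"pan":(327,150),"lid":(472,202)},
 "scene":{"fine":(279,196),"medium":(414,209),"coarse":(369,177),"pan":(328,225),"lid":(139,246)}}
R={"fine":.0306,"medium":.0306,"coarse":.0306,"pan":.0306,"lid":.032}
for c in W:
    a=np.load(c+"0.npz");p,d=a["p"],a["d"]
    for n,(u,v) in W[c].items():
        X,uu,vv=cloud(c,d,(u-20,u+21,v-20,v+21))
        if n in("pan",): k=X[:,2]>.079
        elif n=="lid": k=(X[:,2]>.006)&(X[:,2]<.02)
        else: k=hue(p,n)[vv,uu]&(X[:,2]>.0)
        Y=X[k]; z=Y[:,2]; top=np.percentile(z,95)
        rim=Y[(z>top-.007)]
        print(c,n,len(Y),"z",np.round(np.percentile(z,[5,50,90,98]),4),"rim",len(rim),"c",np.round(circ(rim,R[n]),4) if n!="lid" else (np.round((Y.max(0)+Y.min(0))/2,4),X[X[:,2]>.022].mean(0)),"bboxmid",np.round((rim.max(0)+rim.min(0))[:2]/2,4))
t=cv2.imread("pics/top0.png");s=cv2.imread("pics/scene0.png")
cv2.imwrite("pics/crop.png",np.hstack([cv2.resize(t[165:270,160:300],(400,300),interpolation=2),cv2.resize(s[150:240,330:450],(400,300),interpolation=2)]))
E
```

```text
top fine 49 z [0.0265 0.0308 0.0333 0.0338] rim 46 c [0.4378 0.0184] bboxmid [0.4379 0.018 ]
top medium 135 z [0.0054 0.0293 0.0322 0.0335] rim 95 c [0.5734 0.3144] bboxmid [0.5732 0.3147]
top coarse 140 z [0.0062 0.0282 0.0323 0.0344] rim 82 c [0.4115 0.2668] bboxmid [0.411  0.2669]
top pan 122 z [0.0804 0.0866 0.0895 0.0913] rim 100 c [0.659  0.0752] bboxmid [0.6597 0.0755]
top lid 395 z [0.0095 0.0127 0.0156 0.017 ] rim 379 c (array([ 0.5499, -0.3066,  0.0126]), array([ 0.5489554 , -0.30602863,  0.03188126])) bboxmid [ 0.5499 -0.3066]
scene fine 94 z [0.0152 0.021  0.0252 0.0277] rim 68 c [0.4377 0.02  ] bboxmid [0.4365 0.0214]
scene medium 10 z [0.0094 0.0321 0.033  0.034 ] rim 8 c [0.5731 0.3178] bboxmid [0.5652 0.3181]
scene coarse 428 z [0.0107 0.0223 0.0308 0.0331] rim 165 c [0.4127 0.2673] bboxmid [0.4497 0.2423]
scene pan 299 z [0.0794 0.0849 0.0886 0.0894] rim 222 c [0.6592 0.0765] bboxmid [0.6595 0.0769]
scene lid 387 z [0.0101 0.0127 0.0149 0.0176] rim 383 c (array([ 0.5506, -0.305 ,  0.0138]), array([ 0.55333046, -0.30551149,  0.03018603])) bboxmid [ 0.5506 -0.305 ]
```

View pics/crop.png

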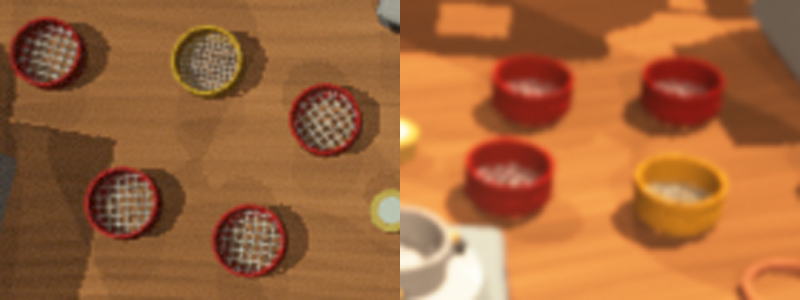

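The crop shows four identical red sieves. The lowest one (crop (249,240), top (248,250)) is nearest the base, so it is the coarse sieve to take. The heights from the two views agree: sieve rims at about 32 mm, pan rim about 88 mm. Next I turn the tool to yaw 90° on the way to the fine sieve.

```bash
cat > need.py <<'E'
import sys; from h import *
from scipy.spatial.transform import Rotation as Ro
x,y,z=map(float,sys.argv[1:4]); s=r.read_state()
R=Ro.from_euler("xyz",s["orientation"]); G=Ro.from_euler("xyz",[np.pi,0,np.pi/2])
print(round(s["t"],2),"pos",np.round(s["position"],4),"need cm",np.round(R.inv().apply(np.array([x,y,z])-s["position"])*100,2),"turn",np.round((R.inv()*G).as_rotvec(),3))
E
python3 -m pendant '[[-20,-24,4,0,0,0.99],[-20,-24,4,0,0,0.99],[-20,-24,4,0,0,0.99],[-20,-24,4,0,0,0.99],[-20,-24,4,0,0,0.99],[-20,-24,4,0,0,0.99],[-20,-24,4,0,0,0.99],[-20,-24,4,0,0,0.99]]' -1 20
python3 need.py 0.438 0.019 0.13
```

```text
t: 1.57
position: [0.3228, 0.3197, 0.196]
orientation: [-3.142, 0.001, 1.813]
force: [1.1, -0.6, -0.2]
grip_width: 1.003
grasp_force: 0.0
1.57 pos [0.3228 0.3197 0.196 ] need cm [-31.94   3.97   6.64] turn [0.    0.001 0.242]
```

```bash

python3 -m pendant '[[-31.9,4,6.6,0,0,0.242],[-31.9,4,6.6,0,0,0.242],[-31.9,4,6.6,0,0,0.242],[-31.9,4,6.6,0,0,0.242],[-31.9,4,6.6,0,0,0.242],[-31.9,4,6.6,0,0,0.242],[-31.9,4,6.6,0,0,0.242],[-31.9,4,6.6,0,0,0.242]]'
python3 -m pendant '[[0,0,0,0,0,0]]'
python3 need.py 0.438 0.019 0.031
```

```text
t: 2.23
position: [0.4405, 0.0211, 0.1306]
orientation: [3.14, 0.0, 1.578]
force: [0.4, 0.6, 0.5]
grip_width: 0.994
grasp_force: 0.0
t: 2.32
position: [0.4409, 0.0188, 0.1298]
orientation: [-3.141, 0.002, 1.572]
force: [-0.4, 0.3, -0.2]
grip_width: 0.999
grasp_force: 0.0
2.32 pos [0.4409 0.0188 0.1298] need cm [ 0.04 -0.28  9.88] turn [-0.001  0.002  0.002]
```

```bash

python3 -m pendant '[[0,-0.3,3,0,0,0],[0,-0.3,5.5,0,0,0],[0,-0.3,8,0,0,0],[0,-0.3,9,0,0,0],[0,-0.3,9.6,0,0,0],[0,-0.3,9.8,0,0,0],[0,-0.3,9.85,0,0,0],[0,-0.3,9.85,0,0,0]]'
python3 -m pendant '[[0,0,0,0,0,0],[0,0,0,0,0,0],[0,0,0,0,0,0],[0,0,0,0,0,0],[0,0,0,0,0,0],[0,0,0,0,0,0],[0,0,0,0,0,0],[0,0,0,0,0,0]]' 1 20
python3 need.py 0.659 0.0757 0.17
```

```text
t: 2.98
position: [0.4382, 0.0237, 0.0335]
orientation: [3.139, 0.0, 1.579]
force: [0.6, -0.3, 0.4]
grip_width: 1.001
grasp_force: 0.0
t: 3.65
position: [0.4372, 0.0236, 0.0323]
orientation: [3.141, 0.0, 1.579]
force: [-0.2, 0.5, 1.9]
grip_width: 0.678
grasp_force: 20.0
3.65 pos [0.4372 0.0236 0.0323] need cm [  5.04  22.23 -13.76] turn [0.    0.    0.008]
```

```bash

python3 -m pendant '[[0,0,-2,0,0,0],[0,0,-6,0,0,0],[0,0,-10,0,0,0],[1,4,-13.7,0,0,0],[2,8,-13.7,0,0,0],[3,12,-13.7,0,0,0],[4,16,-13.7,0,0,0],[5,20,-13.7,0,0,0]]'
python3 -m pendant '[[0.5,2.2,0,0,0,0],[0.5,2.2,0,0,0,0],[0.5,2.2,0,0,0,0],[0.5,2.2,0,0,0,0]]'
python3 - <<'E'
from m import *
p,d=optics.capture("scene"); cv2.imwrite("pics/s1.png",cv2.resize(p[120:280,220:440,::-1],(770,560),interpolation=2)); 
X,u,v=cloud("scene",d,(270,400,140,240)); k=hue(p,"fine")[v,u]&(X[:,2]>.1); Y=X[k]
print(len(Y),np.percentile(Y,[2,50,98],axis=0),circ(Y,.032)); s=r.read_state(); print(s["position"],s["orientation"],s["grip_width"])
p,d=optics.capture("top"); X,u,v=cloud("top",d,(270,390,90,220)); k=hue(p,"fine")[v,u]&(X[:,2]>.1); print(k.sum())
E
```

```text
t: 4.32
position: [0.6295, 0.0735, 0.1691]
orientation: [3.141, 0.0, 1.579]
force: [0.1, -0.3, -1.1]
grip_width: 0.682
grasp_force: 20.0
t: 4.65
position: [0.6486, 0.0779, 0.1681]
orientation: [-3.139, 0.0, 1.579]
force: [-0.7, -0.1, -1.3]
grip_width: 0.677
grasp_force: 20.0
49 [[0.66990493 0.05079055 0.14771056]
 [0.67565965 0.05957093 0.15548802]
 [0.67987668 0.06494779 0.16386142]] [0.64788186 0.07467247]
[0.64843433 0.07781646 0.16848409] [-3.13992342e+00  1.57254391e-04  1.57863492e+00] 0.6778023416495168
0
```

View pics/s1.png

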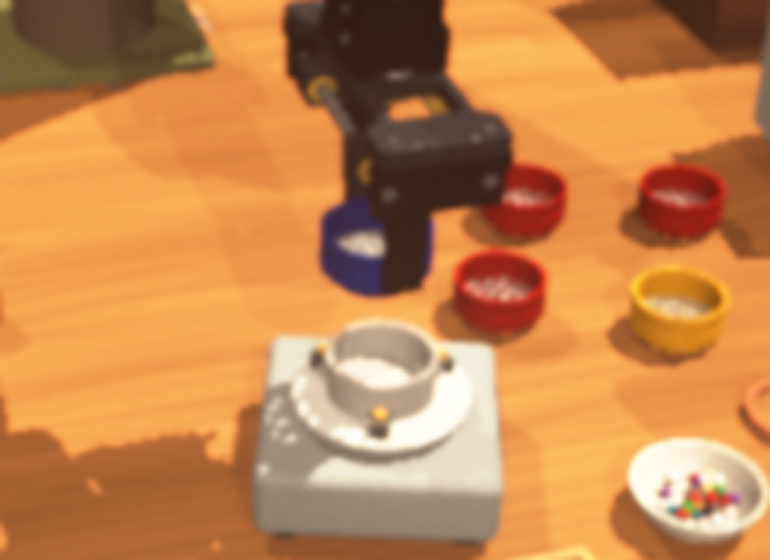

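```bash

python3 -m pendant '[[0.2,1.1,0,0,0,0],[0.2,1.1,0,0,0,0],[0.2,1.1,0,0,0,0],[0.2,1.1,1.5,0,0,0],[0.2,1.1,3,0,0,0],[0.2,1.1,4,0,0,0],[0.2,1.1,4.5,0,0,0],[0.2,1.1,4.5,0,0,0]]'
python3 need.py 0.659 0.08 0.1123
```

```text
t: 5.42
position: [0.6587, 0.08, 0.1206]
orientation: [-3.136, 0.0, 1.579]
force: [0.7, 0.3, -1.6]
grip_width: 0.681
grasp_force: 20.0
5.42 pos [0.6587 0.08   0.1206] need cm [-0.    0.03  0.83] turn [-0.005  0.     0.008]
```

```bash

python3 -m pendant '[[0,0,0.3,0,0,0],[0,0,0.5,0,0,0],[0,0,0.7,0,0,0],[0,0,0.8,0,0,0],[0,0,0.83,0,0,0],[0,0,0.83,0,0,0]]'
python3 need.py 0.659 0.08 0.1123
```

```text
t: 5.92
position: [0.6608, 0.0802, 0.1161]
orientation: [3.141, -0.0, 1.579]
force: [0.1, -0.4, 0.4]
grip_width: 0.678
grasp_force: 20.0
5.92 pos [0.6608 0.0802 0.1161] need cm [-0.02 -0.18  0.38] turn [ 0.    -0.     0.008]
```

```bash

python3 -m pendant '[[0,0,0,0,0,0],[0,0,0,0,0,0]]'; python3 -m pendant '[[0,0,0.3,0,0,0],[0,0,0.4,0,0,0],[0,0,0.4,0,0,0],[0,0,0.4,0,0,0]]'
python3 need.py 0.659 0.08 0.1123
```

```text
t: 6.08
position: [0.6608, 0.0802, 0.1161]
orientation: [3.141, -0.0, 1.579]
force: [0.1, -0.8, -0.1]
grip_width: 0.677
grasp_force: 20.0
t: 6.42
position: [0.6608, 0.0802, 0.1124]
orientation: [3.141, -0.0, 1.579]
force: [-2.4, -0.3, 3.7]
grip_width: 0.679
grasp_force: 20.0
6.42 pos [0.6608 0.0802 0.1124] need cm [-0.02 -0.18  0.01] turn [ 0.    -0.     0.008]
```

```bash

python3 -m pendant '[[0,-0.1,0,0,0,0],[0,-0.15,0,0,0,0],[0,-0.15,0.1,0,0,0],[0,-0.15,0.1,0,0,0]]'
python3 -m pendant '[[0,0,0,0,0,0],[0,0,0,0,0,0],[0,0,0,0,0,0],[0,0,0,0,0,0],[0,0,0,0,0,0],[0,0,0,0,0,0]]' -0.6 20
python3 -m pendant '[[0,0,-3,0,0,0],[0,0,-6,0,0,0],[3,0,-8,0,0,0],[7,-1,-8,0,0,0],[11,-2,-8,0,0,0],[15,-3,-8,0,0,0],[15,-3,-8,0,0,0],[15,-3,-8,0,0,0]]' -1
python3 - <<'E'
from m import *
for c,w in(("scene",(270,390,160,270)),("top",(270,390,90,210))):
    p,d=optics.capture(c); X,u,v=cloud(c,d,w); k=hue(p,"fine")[v,u]&(X[:,2]>.08); Y=X[k]; z=Y[:,2]; t=np.percentile(z,95)
    print(c,k.sum(),np.percentile(z,[5,50,90,98]).round(4),circ(Y[z>t-.007],.0306)); 
    if c=="scene": cv2.imwrite("pics/s2.png",cv2.resize(p[120:280,220:440,::-1],(770,560),interpolation=2))
E
python3 need.py 0.573 0.3155 0.15
```

```text
t: 6.75
position: [0.6601, 0.0802, 0.1124]
orientation: [3.139, -0.0, 1.579]
force: [1.1, 0.4, 6.5]
grip_width: 0.68
grasp_force: 20.0
t: 7.25
position: [0.6589, 0.0801, 0.1103]
orientation: [-3.141, 0.0, 1.579]
force: [0.2, -0.5, 1.3]
grip_width: 0.798
grasp_force: 0.0
t: 7.92
position: [0.6272, 0.2319, 0.1907]
orientation: [-3.141, 0.0, 1.583]
force: [0.4, -0.1, 0.6]
grip_width: 1.002
grasp_force: 0.0
scene 193 [0.0946 0.1007 0.1071 0.1089] [0.66078117 0.07648673]
top 21 [0.1046 0.11   0.1124 0.1126] [0.65979975 0.07449951]
8.02 pos [0.628  0.2295 0.1906] need cm [ 8.65 -5.43  4.05] turn [-0.     0.001  0.008]
```

View pics/s2.png

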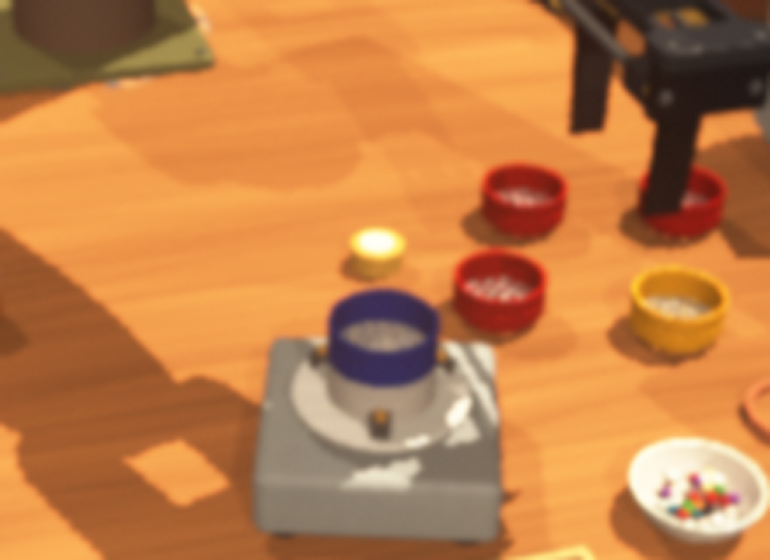

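The picture shows the blue sieve level in the pan, at crop (384,340), with its rim at 112 mm as it should be. Next is the medium sieve.

```bash

python3 -m pendant '[[4,-2.7,2,0,0,0],[7,-4.5,4,0,0,0],[8.6,-5.4,6,0,0,0],[8.6,-5.4,8,0,0,0],[8.6,-5.4,8,0,0,0],[8.6,-5.4,8,0,0,0],[8.6,-5.4,8,0,0,0],[8.6,-5.4,8,0,0,0]]' -1
python3 need.py 0.573 0.315 0.0315
```

```text
t: 8.68
position: [0.5753, 0.3147, 0.1131]
orientation: [3.138, -0.001, 1.577]
force: [-0.2, 1.8, 0.2]
grip_width: 1.0
grasp_force: 0.0
8.68 pos [0.5753 0.3147 0.1131] need cm [ 0.02 -0.26  8.16] turn [ 0.003 -0.001  0.006]
```

```bash

python3 -m pendant '[[0,-0.2,2,0,0,0],[0,-0.2,4.5,0,0,0],[0,-0.2,6.5,0,0,0],[0,-0.2,7.4,0,0,0],[0,-0.2,7.6,0,0,0],[0,-0.2,7.6,0,0,0],[0,-0.2,7.6,0,0,0],[0,-0.2,7.6,0,0,0]]'
python3 need.py 0.573 0.315 0.0315
```

```text
t: 9.35
position: [0.5728, 0.316, 0.037]
orientation: [3.138, -0.001, 1.579]
force: [-0.2, -0.1, -0.3]
grip_width: 0.998
grasp_force: 0.0
9.35 pos [0.5728 0.316  0.037 ] need cm [-0.1   0.02  0.55] turn [ 0.003 -0.001  0.008]
```

```bash

python3 -m pendant '[[0,0,0.5,0.003,0,0],[0,0,0.5,0.003,0,0],[0,0,0.5,0.003,0,0],[0,0,0.5,0.003,0,0],[0,0,0.5,0.003,0,0],[0,0,0.5,0.003,0,0]]'
python3 -m pendant '[[0,0,0,0,0,0],[0,0,0,0,0,0],[0,0,0,0,0,0],[0,0,0,0,0,0],[0,0,0,0,0,0],[0,0,0,0,0,0],[0,0,0,0,0,0],[0,0,0,0,0,0]]' 1 20
python3 -m pendant '[[0,0,-3,0,0,0],[0,0,-7,0,0,0],[0,0,-11,0,0,0],[0,0,-15,0,0,0],[0,0,-15,0,0,0],[0,0,-15,0,0,0]]'
python3 need.py 0.6600 0.0755 0.19
```

```text
t: 9.85
position: [0.5713, 0.3155, 0.0299]
orientation: [-3.139, -0.0, 1.579]
force: [-0.7, 0.0, -0.8]
grip_width: 1.004
grasp_force: 0.0
t: 10.52
position: [0.5714, 0.3154, 0.0299]
orientation: [-3.139, -0.0, 1.579]
force: [0.1, 0.9, 0.2]
grip_width: 0.676
grasp_force: 20.0
t: 11.02
position: [0.5737, 0.3164, 0.1844]
orientation: [3.138, -0.003, 1.579]
force: [-0.7, -0.5, -0.7]
grip_width: 0.677
grasp_force: 20.0
11.02 pos [0.5737 0.3164 0.1844] need cm [-24.15   8.44  -0.61] turn [ 0.004 -0.003  0.008]
```

```bash

python3 -m pendant '[[-3.5,1,0,0,0,0],[-7,2.5,0,0,0,0],[-10.5,4,0,0,0,0],[-14,5,0,0,0,0],[-17.5,6,0,0,0,0],[-21,7.5,0,0,0,0],[-23.5,8.3,0,0,0,0],[-24.1,8.4,0,0,0,0]]'
python3 -m pendant '[[0,0,0,0,0,0],[0,0,0,0,0,0],[0,0,0,0,0,0]]'
python3 - <<'E'
from m import *
p,d=optics.capture("scene"); X,u,v=cloud("scene",d,(260,400,110,270))
for n,lo in(("medium",.13),("fine",.08)):
    k=hue(p,n)[v,u]&(X[:,2]>lo); Y=X[k]; print(n,k.sum(),np.percentile(Y,[2,50,98],axis=0).round(4).tolist(),circ(Y,.032)) 
cv2.imwrite("pics/s3.png",cv2.resize(p[100:260,220:440,::-1],(770,560),interpolation=2))
E
python3 need.py 0.6600 0.0755 0.1339
```

```text
t: 11.68
position: [0.6576, 0.0709, 0.1769]
orientation: [-3.135, 0.001, 1.575]
force: [0.3, 0.8, -0.1]
grip_width: 0.679
grasp_force: 20.0
t: 11.93
position: [0.6568, 0.0764, 0.1784]
orientation: [-3.137, -0.0, 1.58]
force: [0.4, 0.5, -0.4]
grip_width: 0.679
grasp_force: 20.0
medium 23 [[0.6346, 0.0555, 0.1723], [0.6782, 0.0985, 0.1804], [0.6833, 0.1083, 0.1819]] [0.65568283 0.07759718]
fine 144 [[0.6285, 0.0605, 0.0952], [0.6627, 0.0857, 0.1012], [0.6914, 0.105, 0.1126]] [0.660202   0.07422379]
11.98 pos [0.6569 0.0766 0.1788] need cm [-0.11  0.33  4.49] turn [-0.004 -0.     0.01 ]
```

View pics/s3.png

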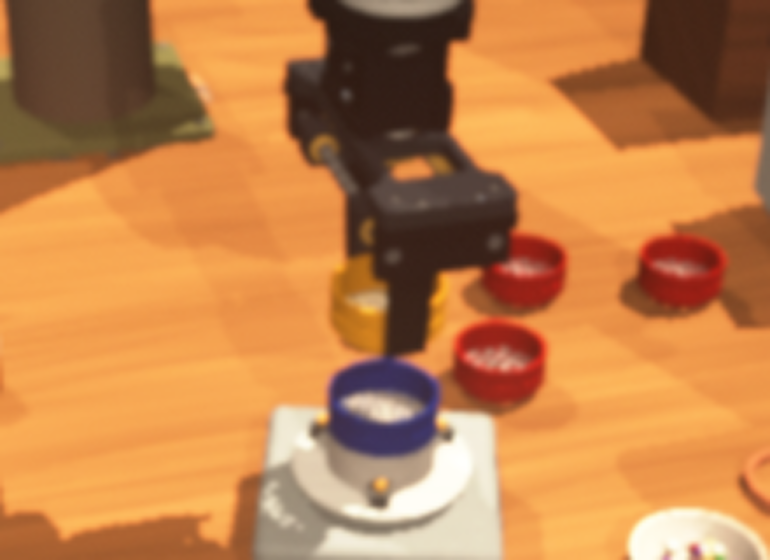

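The yellow sieve hangs at crop (388,300), about 2 mm to +y of the blue one at (384,405). I correct that while lowering.

```bash

python3 -m pendant '[[-0.25,0.3,0,-0.004,0,0],[-0.25,0.3,0.5,-0.004,0,0],[-0.25,0.3,1.5,-0.004,0,0],[-0.25,0.3,2.2,-0.004,0,0],[-0.25,0.3,2.2,-0.004,0,0],[-0.25,0.3,2.2,-0.004,0,0],[-0.25,0.3,2.2,-0.004,0,0]]'
python3 need.py 0.6600 0.0745 0.1339
```

```text
t: 12.57
position: [0.6606, 0.0727, 0.1573]
orientation: [3.141, -0.0, 1.579]
force: [-0.2, -0.2, -0.0]
grip_width: 0.678
grasp_force: 20.0
12.57 pos [0.6606 0.0727 0.1573] need cm [ 0.18 -0.06  2.34] turn [ 0.001 -0.     0.008]
```

```bash

python3 -m pendant '[[0.1,0,0.6,0,0,0],[0.1,0,1.2,0,0,0],[0.1,0,1.6,0,0,0],[0.1,0,1.9,0,0,0],[0.1,0,1.9,0,0,0],[0.1,0,1.9,0,0,0]]'
python3 -m pendant '[[0,0,0.2,0,0,0],[0,0,0.4,0,0,0],[0,0,0.45,0,0,0],[0,0,0.45,0,0,0],[0,0,0.45,0,0,0]]'
python3 need.py 0.6600 0.0745 0.1339
```

```text
t: 13.07
position: [0.6605, 0.0736, 0.1381]
orientation: [3.141, 0.0, 1.579]
force: [0.0, -0.4, -0.9]
grip_width: 0.68
grasp_force: 20.0
t: 13.48
position: [0.6608, 0.0737, 0.1343]
orientation: [3.14, 0.0, 1.579]
force: [0.6, 0.2, 0.0]
grip_width: 0.68
grasp_force: 20.3
13.48 pos [0.6608 0.0737 0.1343] need cm [ 0.08 -0.08  0.04] turn [0.001 0.    0.008]
```

Next: press lightly, release, clear and check.

```bash

python3 -m pendant '[[0,0,0.1,0,0,0],[0,0,0.15,0,0,0],[0,0,0.15,0,0,0]]'
python3 -m pendant '[[0,0,0,0,0,0],[0,0,0,0,0,0],[0,0,0,0,0,0],[0,0,0,0,0,0],[0,0,0,0,0,0],[0,0,0,0,0,0]]' -0.6 20
python3 -m pendant '[[0,0,-3,0,0,0],[0,0,-6,0,0,0],[3,-2,-6,0,0,0],[6,-6,-6,0,0,0],[9,-10,-6,0,0,0],[12,-13,-6,0,0,0],[15,-16,-6,0,0,0],[17,-18,-6,0,0,0]]' -1
python3 -m pendant '[[0,0,0,0,0,0],[0,0,0,0,0,0],[0,0,0,0,0,0]]'
python3 - <<'E'
from m import *
for c,w in(("scene",(270,390,140,270)),("top",(270,390,90,210))):
    p,d=optics.capture(c); X,u,v=cloud(c,d,w); k=hue(p,"medium")[v,u]&(X[:,2]>.09); Y=X[k]; z=Y[:,2]; t=np.percentile(z,95)
    print(c,k.sum(),np.percentile(z,[5,50,90,98]).round(4),circ(Y[z>t-.007],.0306)); 
    if c=="scene": cv2.imwrite("pics/s4.png",cv2.resize(p[120:280,220:440,::-1],(770,560),interpolation=2))
E
python3 need.py 0.412 0.267 0.11
```

```text
t: 13.73
position: [0.6609, 0.0737, 0.134]
orientation: [3.14, -0.0, 1.579]
force: [-2.4, 0.3, 4.6]
grip_width: 0.676
grasp_force: 21.5
t: 14.23
position: [0.6604, 0.0736, 0.1321]
orientation: [3.141, 0.0, 1.579]
force: [-0.2, -0.6, 0.3]
grip_width: 0.8
grasp_force: 0.0
t: 14.9
position: [0.4809, 0.2397, 0.1923]
orientation: [3.141, -0.0, 1.578]
force: [0.4, 0.7, 0.3]
grip_width: 1.0
grasp_force: 0.0
t: 15.15
position: [0.4828, 0.2389, 0.1926]
orientation: [3.14, 0.0, 1.579]
force: [-0.7, 0.3, 0.1]
grip_width: 0.999
grasp_force: 0.0
scene 138 [0.1233 0.1355 0.1371 0.1377] [0.66070939 0.07531438]
top 188 [0.1133 0.1308 0.1362 0.1384] [0.66026418 0.07372648]
15.25 pos [0.4835 0.2382 0.1925] need cm [ 2.93 -7.14  8.24] turn [0.001 0.    0.007]
```

View pics/s4.png

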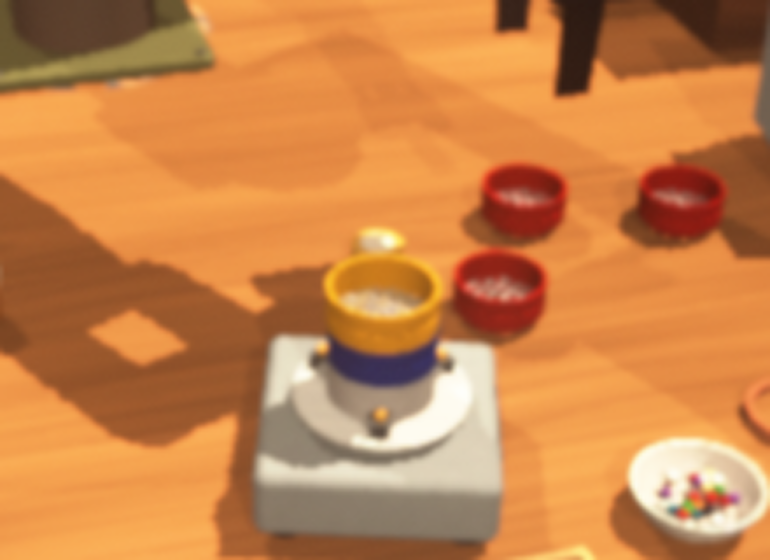

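Yellow sits level at crop (383,300), rim at 136 mm. Now the nearest red one.

```bash

python3 -m pendant '[[1.2,-3,2,0,0,0],[2.4,-6,4,0,0,0],[2.9,-7.1,6,0,0,0],[2.9,-7.1,8.2,0,0,0],[2.9,-7.1,8.2,0,0,0],[2.9,-7.1,8.2,0,0,0],[2.9,-7.1,8.2,0,0,0],[2.9,-7.1,8.2,0,0,0]]' -1
python3 need.py 0.412 0.267 0.0305
```

```text
t: 15.92
position: [0.4134, 0.2675, 0.1122]
orientation: [3.138, -0.001, 1.577]
force: [0.3, -0.6, 0.2]
grip_width: 0.999
grasp_force: 0.0
15.92 pos [0.4134 0.2675 0.1122] need cm [-0.06 -0.17  8.17] turn [ 0.004 -0.001  0.007]
```

```bash

python3 -m pendant '[[0,-0.1,2,0,0,0],[0,-0.1,4.5,0,0,0],[0,-0.1,6.5,0,0,0],[0,-0.1,7.4,0,0,0],[0,-0.1,7.7,0,0,0],[0,-0.1,7.7,0,0,0],[0,-0.1,7.7,0,0,0],[0,-0.1,7.7,0,0,0]]'
python3 need.py 0.412 0.267 0.0305
```

```text
t: 16.58
position: [0.4118, 0.268, 0.035]
orientation: [3.138, -0.001, 1.579]
force: [-0.1, -0.1, 0.9]
grip_width: 1.001
grasp_force: 0.0
16.58 pos [0.4118 0.268  0.035 ] need cm [-0.1   0.01  0.45] turn [ 0.004 -0.001  0.008]
```

```bash

python3 -m pendant '[[-0.1,0,0.4,0.002,0,0],[-0.1,0,0.4,0.002,0,0],[-0.1,0,0.4,0.002,0,0],[-0.1,0,0.4,0.002,0,0],[-0.1,0,0.4,0.002,0,0]]'
python3 -m pendant '[[0,0,0,0,0,0],[0,0,0,0,0,0],[0,0,0,0,0,0],[0,0,0,0,0,0],[0,0,0,0,0,0],[0,0,0,0,0,0],[0,0,0,0,0,0],[0,0,0,0,0,0]]' 1 20
python3 -m pendant '[[0,0,-3,0,0,0],[0,0,-7,0,0,0],[0,0,-11,0,0,0],[0,0,-15,0,0,0],[0,0,-17.5,0,0,0],[0,0,-17.5,0,0,0],[0,0,-17.5,0,0,0]]'
python3 need.py 0.6605 0.0745 0.21
```

```text
t: 17.0
position: [0.4106, 0.2664, 0.0295]
orientation: [-3.141, -0.0, 1.579]
force: [0.4, 0.0, 0.6]
grip_width: 1.0
grasp_force: 0.0
t: 17.67
position: [0.4105, 0.2664, 0.0293]
orientation: [-3.141, 0.0, 1.579]
force: [-0.1, -0.4, -0.3]
grip_width: 0.677
grasp_force: 20.0
t: 18.25
position: [0.4115, 0.2668, 0.2062]
orientation: [3.139, -0.002, 1.579]
force: [-0.1, -0.1, -0.8]
grip_width: 0.676
grasp_force: 20.0
18.25 pos [0.4115 0.2668 0.2062] need cm [-19.43  24.74  -0.35] turn [ 0.003 -0.002  0.008]
```

```bash

python3 -m pendant '[[-2,2.5,0,0,0,0],[-4.5,5.7,0,0,0,0],[-7,9,0,0,0,0],[-9.5,12,0,0,0,0],[-12,15.3,0,0,0,0],[-14.5,18.5,0,0,0,0],[-16.5,21,0,0,0,0],[-18,23,0,0,0,0]]'
python3 -m pendant '[[-1.4,1.7,0,0,0,0],[-1.4,1.7,0,0,0,0],[-1.4,1.7,0,0,0,0],[-1.4,1.7,0,0,0,0],[-1.4,1.7,0,0,0,0]]'
python3 - <<'E'
from m import *
p,d=optics.capture("scene"); X,u,v=cloud("scene",d,(260,400,90,270))
for n,lo in(("coarse",.16),("medium",.1)):
    k=hue(p,n)[v,u]&(X[:,2]>lo)&(X[:,0]>.6)&(X[:,1]<.13); Y=X[k]; print(n,k.sum(),np.percentile(Y,[2,50,98],axis=0).round(4).tolist(),circ(Y,.032), u[k].min(),u[k].max()) 
cv2.imwrite("pics/s5.png",cv2.resize(p[80:240,220:440,::-1],(770,560),interpolation=2))
E
python3 need.py 0.6605 0.0745 0.1573
```

```text
t: 18.92
position: [0.6424, 0.0858, 0.2002]
orientation: [-3.135, 0.001, 1.577]
force: [-0.4, 0.7, -0.7]
grip_width: 0.676
grasp_force: 20.0
t: 19.33
position: [0.6579, 0.0751, 0.2026]
orientation: [-3.138, -0.0, 1.58]
force: [-0.1, 1.1, -0.3]
grip_width: 0.678
grasp_force: 20.0
coarse 303 [[0.6272, 0.0479, 0.184], [0.6739, 0.0635, 0.1955], [0.6872, 0.1071, 0.2064]] [0.65855803 0.07888665] 316 347
medium 97 [[0.6293, 0.0476, 0.1145], [0.6568, 0.0907, 0.1358], [0.6909, 0.1063, 0.138]] [0.66088044 0.07423665] 314 345
19.38 pos [0.6581 0.0752 0.2032] need cm [-0.07  0.25  4.59] turn [-0.003 -0.     0.009]
```

View pics/s5.png

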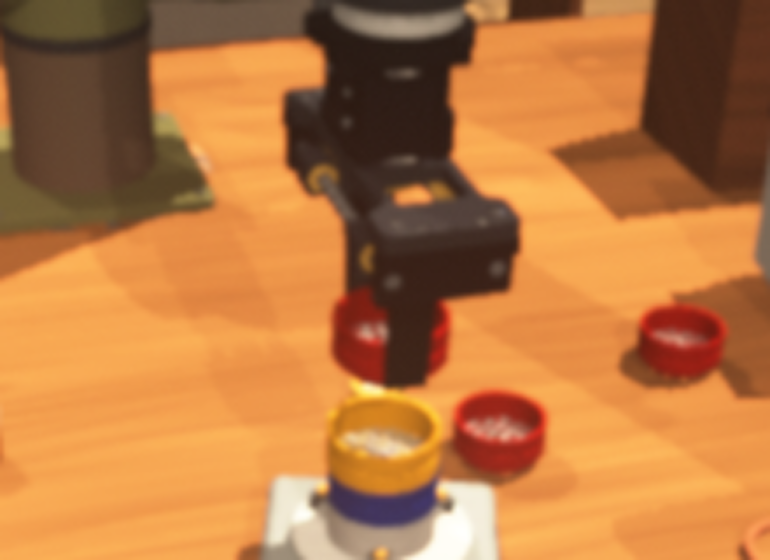

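The red sieve hangs at crop (391,335), slightly to +y of the yellow one at (384,440). I lower it with a small correction.

```bash

python3 -m pendant '[[-0.2,0.25,0,-0.003,0,0],[-0.2,0.25,0.5,-0.003,0,0],[-0.2,0.25,1.5,-0.003,0,0],[-0.2,0.25,2.4,-0.003,0,0],[-0.2,0.25,2.4,-0.003,0,0],[-0.2,0.25,2.4,-0.003,0,0],[-0.2,0.25,2.4,-0.003,0,0]]'
python3 need.py 0.6605 0.0737 0.1573
```

```text
t: 19.97
position: [0.6616, 0.0724, 0.1797]
orientation: [3.14, 0.0, 1.579]
force: [-0.4, 0.0, -1.6]
grip_width: 0.677
grasp_force: 20.0
19.97 pos [0.6616 0.0724 0.1797] need cm [ 0.13 -0.11  2.24] turn [ 0.001 -0.     0.008]
```

```bash

python3 -m pendant '[[0.1,-0.1,0.6,0,0,0],[0.1,-0.1,1.2,0,0,0],[0.1,-0.1,1.6,0,0,0],[0.1,-0.1,1.8,0,0,0],[0.1,-0.1,1.8,0,0,0],[0.1,-0.1,1.8,0,0,0]]'
python3 -m pendant '[[0,0,0.2,0,0,0],[0,0,0.4,0,0,0],[0,0,0.45,0,0,0],[0,0,0.45,0,0,0],[0,0,0.45,0,0,0]]'
python3 need.py 0.6605 0.0737 0.1573
```

```text
t: 20.47
position: [0.6607, 0.0734, 0.1618]
orientation: [3.14, 0.0, 1.579]
force: [-0.3, 0.3, -1.2]
grip_width: 0.672
grasp_force: 20.0
t: 20.88
position: [0.6611, 0.0734, 0.1581]
orientation: [3.139, 0.0, 1.579]
force: [-0.3, 0.2, 1.3]
grip_width: 0.675
grasp_force: 21.0
20.88 pos [0.6611 0.0734 0.1581] need cm [ 0.03 -0.06  0.08] turn [0.003 0.    0.008]
```

```bash

python3 -m pendant '[[0,0,0.1,0,0,0],[0,0,0.15,0,0,0],[0,0,0.15,0,0,0]]'
python3 -m pendant '[[0,0,0,0,0,0],[0,0,0,0,0,0],[0,0,0,0,0,0],[0,0,0,0,0,0],[0,0,0,0,0,0],[0,0,0,0,0,0]]' -0.6 20
python3 -m pendant '[[0,0,-3,0,0,0],[0,0,-6,0,0,0],[-3,-1,-6,0,0,0],[-6,-2,-6,0,0,0],[-10,-3,-6,0,0,0],[-14,-4,-6,0,0,0],[-18,-5,-6,0,0,0],[-21,-6,-6,0,0,0]]' -1
python3 -m pendant '[[0,0,0,0,0,0],[0,0,0,0,0,0],[0,0,0,0,0,0]]'
python3 - <<'E'
from m import *
for c,w in(("scene",(270,390,120,270)),("top",(270,390,90,210))):
    p,d=optics.capture(c); X,u,v=cloud(c,d,w); k=hue(p,"coarse")[v,u]&(X[:,2]>.125)&(X[:,0]>.6); Y=X[k]; z=Y[:,2]; t=np.percentile(z,95)
    print(c,k.sum(),np.percentile(z,[5,50,90,98]).round(4),circ(Y[z>t-.007],.0306)); 
    if c=="scene": cv2.imwrite("pics/s6.png",cv2.resize(p[120:280,220:440,::-1],(770,560),interpolation=2))
E
python3 need.py 0.55 -0.306 0.12
```

```text
t: 21.13
position: [0.6612, 0.0734, 0.1577]
orientation: [3.138, 0.0, 1.579]
force: [-1.3, -0.7, 6.3]
grip_width: 0.677
grasp_force: 22.6
t: 21.63
position: [0.6604, 0.0734, 0.1553]
orientation: [3.141, 0.0, 1.579]
force: [-0.1, -0.4, 0.6]
grip_width: 0.8
grasp_force: 0.0
t: 22.3
position: [0.6014, -0.1397, 0.2158]
orientation: [3.14, 0.001, 1.578]
force: [1.3, -0.2, 0.4]
grip_width: 0.997
grasp_force: 0.0
t: 22.55
position: [0.6023, -0.1368, 0.2158]
orientation: [3.14, -0.001, 1.578]
force: [-0.5, 0.3, -0.6]
grip_width: 1.0
grasp_force: 0.0
scene 541 [0.1397 0.1501 0.1585 0.1604] [0.66082721 0.07576437]
top 153 [0.1349 0.1564 0.1608 0.1622] [0.65987349 0.07464757]
22.65 pos [ 0.6026 -0.1359  0.2158] need cm [-16.96  -5.44   9.56] turn [ 0.002 -0.     0.009]
```

View pics/s6.png

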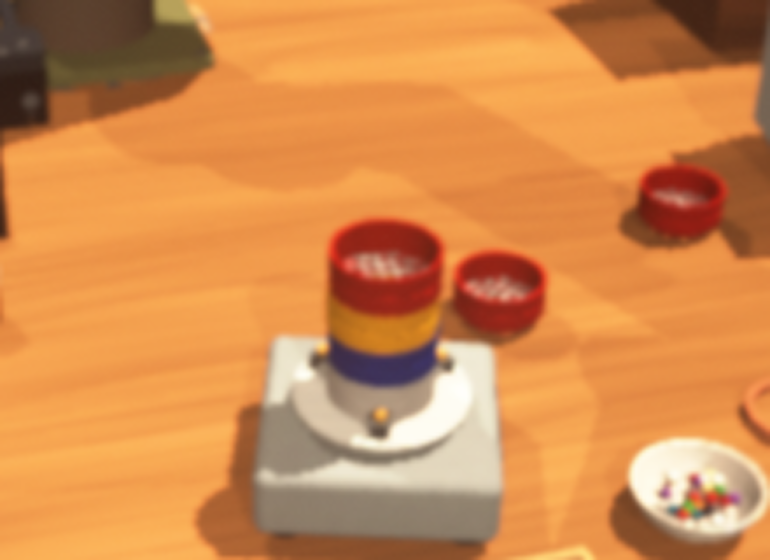

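The red sieve sits level at crop (385,265), rim at 160 mm, on yellow and blue. Now the lid.

```bash

python3 -m pendant '[[-3,-1,2,0,0,0],[-6,-2,4,0,0,0],[-9.5,-3,6,0,0,0],[-13,-4.3,8,0,0,0],[-16,-5.2,9.5,0,0,0],[-16.9,-5.4,9.5,0,0,0],[-16.9,-5.4,9.5,0,0,0],[-16.9,-5.4,9.5,0,0,0]]' -0.2
python3 -m pendant '[[0,0,0,0,0,0],[0,0,0,0,0,0]]'
python3 need.py 0.55 -0.306 0.0375
```

```text
t: 23.32
position: [0.5508, -0.3058, 0.1214]
orientation: [3.139, -0.0, 1.579]
force: [0.2, 0.2, 0.3]
grip_width: 0.602
grasp_force: 0.0
t: 23.48
position: [0.5513, -0.3052, 0.1222]
orientation: [3.138, 0.001, 1.581]
force: [0.2, 0.5, -0.3]
grip_width: 0.598
grasp_force: 0.0
23.48 pos [ 0.5513 -0.3052  0.1222] need cm [-0.07 -0.16  8.47] turn [0.004 0.001 0.01 ]
```

```bash

python3 -m pendant '[[0,-0.1,2,0,0,0],[0,-0.1,4.5,0,0,0],[0,-0.1,6.5,0,0,0],[0,-0.1,7.4,0,0,0],[0,-0.1,7.7,0,0,0],[0,-0.1,7.7,0,0,0],[0,-0.1,7.7,0,0,0],[0,-0.1,7.7,0,0,0]]'
python3 need.py 0.55 -0.306 0.0375
```

```text
t: 24.15
position: [0.5503, -0.3071, 0.0458]
orientation: [3.137, 0.002, 1.579]
force: [-0.1, 0.3, 0.1]
grip_width: 0.599
grasp_force: 0.0
24.15 pos [ 0.5503 -0.3071  0.0458] need cm [ 0.11 -0.03  0.83] turn [0.005 0.002 0.008]
```

```bash

python3 -m pendant '[[0.1,0,0.4,0.004,0.002,0],[0.1,0,0.65,0.004,0.002,0],[0.1,0,0.65,0.004,0.002,0],[0.1,0,0.65,0.004,0.002,0],[0.1,0,0.65,0.004,0.002,0]]'
python3 need.py 0.55 -0.306 0.0375
```

```text
t: 24.57
position: [0.549, -0.3056, 0.0374]
orientation: [-3.14, -0.002, 1.579]
force: [0.7, -0.8, 0.9]
grip_width: 0.6
grasp_force: 0.0
24.57 pos [ 0.549  -0.3056  0.0374] need cm [-0.04  0.1  -0.01] turn [-0.002 -0.002  0.008]
```

```bash

python3 -m pendant '[[0,0,0,0,0,0],[0,0,0,0,0,0],[0,0,0,0,0,0],[0,0,0,0,0,0],[0,0,0,0,0,0],[0,0,0,0,0,0],[0,0,0,0,0,0],[0,0,0,0,0,0]]' 1 25
python3 -m pendant '[[0,0,-2,0,0,0],[0,0,-5,0,0,0],[0,0,-9,0,0,0],[0,0,-13,0,0,0],[0,0,-17,0,0,0],[0,0,-20,0,0,0],[0,0,-20,0,0,0],[0,0,-20,0,0,0]]'
python3 need.py 0.6603 0.0750 0.24
```

```text
t: 25.23
position: [0.5491, -0.3056, 0.0374]
orientation: [-3.14, -0.002, 1.579]
force: [0.4, 0.7, 0.5]
grip_width: 0.227
grasp_force: 25.0
t: 25.9
position: [0.5505, -0.3066, 0.2405]
orientation: [3.139, 0.001, 1.579]
force: [0.5, -0.5, -0.9]
grip_width: 0.228
grasp_force: 25.0
25.9 pos [ 0.5505 -0.3066  0.2405] need cm [38.07 11.28  0.04] turn [0.003 0.001 0.008]
```

```bash

python3 -m pendant '[[2,0.6,0,0,0,0],[5,1.5,0,0,0,0],[8.5,2.5,0,0,0,0],[12,3.5,0,0,0,0],[15.5,4.6,0,0,0,0],[19,5.6,0,0,0,0],[22.5,6.6,0,0,0,0],[26,7.7,0,0,0,0]]'
python3 -m pendant '[[3.5,1,0,0,0,0],[7,2.1,0,0,0,0],[10,3,0,0,0,0],[11.5,3.4,0,0,0,0],[12,3.5,0,0,0,0],[12,3.5,0,0,0,0],[12,3.5,0,0,0,0],[12,3.5,0,0,0,0]]'
python3 - <<'E'
from m import *
p,d=optics.capture("scene"); X,u,v=cloud("scene",d,(260,400,80,270))
k=hue(p,"coarse")[v,u]&(X[:,2]>.13)&(X[:,0]>.6); Y=X[k]; z=Y[:,2];t=np.percentile(z,95); print(t,circ(Y[z>t-.007],.0306))
H=cv2.cvtColor(p,cv2.COLOR_RGB2HSV); k=(H[v,u,1]<90)&(H[v,u,2]>70)&(X[:,2]>.195)&(X[:,2]<.225)&(abs(X[:,0]-.66)<.06)&(abs(X[:,1]-.075)<.06)
Y=X[k]; print(k.sum(),Y.min(0).round(4),Y.max(0).round(4))
cv2.imwrite("pics/s7.png",cv2.resize(p[80:240,220:440,::-1],(770,560),interpolation=2))
E
python3 need.py 0.6603 0.0750 0.1894
```

```text
t: 26.57
position: [0.6232, -0.0434, 0.2346]
orientation: [-3.135, -0.003, 1.579]
force: [0.5, -0.8, -0.7]
grip_width: 0.226
grasp_force: 25.0
t: 27.23
position: [0.658, 0.0733, 0.2373]
orientation: [-3.139, -0.001, 1.577]
force: [-1.0, -0.4, -0.8]
grip_width: 0.225
grasp_force: 25.0
0.15934818133444786 [0.66081265 0.07576613]
366 [0.6286 0.041  0.2024] [0.691  0.1034 0.2208]
27.28 pos [0.6581 0.0733 0.2376] need cm [0.17 0.23 4.82] turn [-0.002 -0.002  0.006]
```

View pics/s7.png

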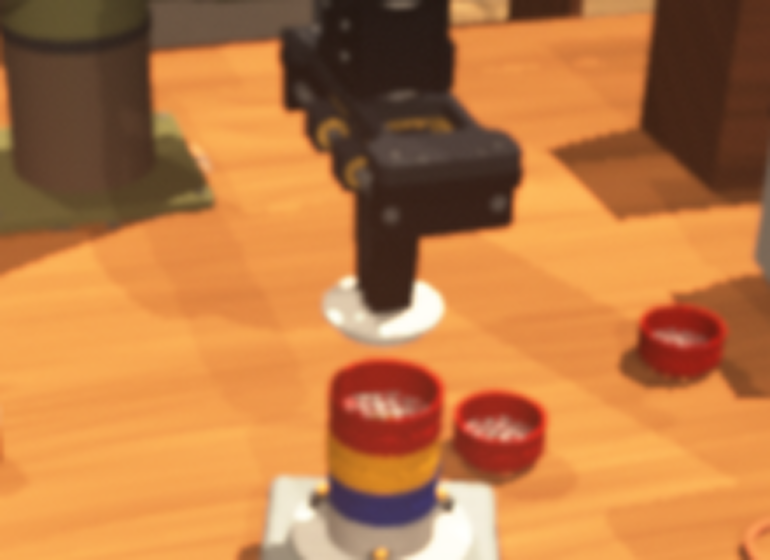

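The lid hangs level at crop (383,310), about 3 mm to -y of the red sieve. Correct and lower.

```bash

python3 -m pendant '[[0.25,0.2,0,0,0,0],[0.25,0.2,0.5,0,0,0],[0.25,0.2,1.5,0,0,0],[0.25,0.2,2.4,0,0,0],[0.25,0.2,2.6,0,0,0],[0.25,0.2,2.6,0,0,0],[0.25,0.2,2.6,0,0,0],[0.25,0.2,2.6,0,0,0]]'
python3 need.py 0.6605 0.0755 0.1894
```

```text
t: 27.95
position: [0.6605, 0.0776, 0.2121]
orientation: [-3.14, -0.002, 1.579]
force: [0.3, -0.1, -0.8]
grip_width: 0.226
grasp_force: 25.0
27.95 pos [0.6605 0.0776 0.2121] need cm [-0.21  0.    2.27] turn [-0.002 -0.002  0.008]
```

```bash

python3 -m pendant '[[-0.2,0,0.6,0,0,0],[-0.2,0,1.2,0,0,0],[-0.2,0,1.6,0,0,0],[-0.2,0,1.8,0,0,0],[-0.2,0,1.8,0,0,0],[-0.2,0,1.8,0,0,0]]'
python3 -m pendant '[[0,0,0.2,0,0,0],[0,0,0.4,0,0,0],[0,0,0.45,0,0,0],[0,0,0.45,0,0,0],[0,0,0.45,0,0,0]]'
python3 need.py 0.6605 0.0755 0.1894
```

```text
t: 28.45
position: [0.6602, 0.0756, 0.1935]
orientation: [-3.139, -0.002, 1.579]
force: [-0.0, 0.1, -0.4]
grip_width: 0.224
grasp_force: 25.0
t: 28.87
position: [0.6603, 0.0757, 0.1894]
orientation: [-3.14, -0.002, 1.579]
force: [-0.2, 0.2, -0.7]
grip_width: 0.227
grasp_force: 25.0
28.87 pos [0.6603 0.0757 0.1894] need cm [-0.02  0.02  0.  ] turn [-0.002 -0.002  0.008]
```

```bash

python3 -m pendant '[[0,0,0.1,0,0,0],[0,0,0.15,0,0,0],[0,0,0.15,0,0,0]]'
python3 -m pendant '[[0,0,0,0,0,0],[0,0,0,0,0,0],[0,0,0,0,0,0],[0,0,0,0,0,0],[0,0,0,0,0,0],[0,0,0,0,0,0]]' 0 20
python3 -m pendant '[[0,0,-2,0,0,0],[0,0,-5,0,0,0],[0,0,-8,0,0,0],[4,-2,-8,0,0,0],[8,-4,-8,0,0,0],[12,-6,-8,0,0,0],[14,-8,-8,0,0,0],[14,-8,-8,0,0,0]]'
python3 -m pendant '[[0,0,0,0,0,0],[0,0,0,0,0,0],[0,0,0,0,0,0]]'
python3 - <<'E'
from m import *
for c,w in(("scene",(270,390,110,230)),("top",(270,390,90,210))):
    p,d=optics.capture(c); X,u,v=cloud(c,d,w); k=(X[:,2]>.155)&(X[:,2]<.172)&(np.hypot(X[:,0]-.66,X[:,1]-.075)<.045); Y=X[k]
    A=np.c_[Y[:,:2]-Y[:,:2].mean(0),np.ones(len(Y))]; print(c,k.sum(),((Y.min(0)+Y.max(0))/2).round(4),np.linalg.lstsq(A,Y[:,2],rcond=None)[0].round(4))
    if c=="scene": cv2.imwrite("pics/s8.png",cv2.resize(p[110:270,220:440,::-1],(770,560),interpolation=2))
E
```

```text
t: 29.12
position: [0.6605, 0.0756, 0.1893]
orientation: [-3.14, -0.002, 1.579]
force: [-2.1, 0.2, 5.0]
grip_width: 0.23
grasp_force: 25.0
t: 29.62
position: [0.6602, 0.0755, 0.1875]
orientation: [-3.139, -0.002, 1.579]
force: [-0.4, 0.2, -0.1]
grip_width: 0.495
grasp_force: 0.0
t: 30.28
position: [0.5761, 0.2193, 0.2685]
orientation: [-3.138, -0.004, 1.584]
force: [-0.1, -0.8, -0.5]
grip_width: 0.501
grasp_force: 0.0
t: 30.53
position: [0.58, 0.2138, 0.2682]
orientation: [-3.14, -0.002, 1.578]
force: [0.1, -0.2, 1.1]
grip_width: 0.498
grasp_force: 0.0
scene 517 [0.6619 0.0743 0.1635] [-0.0884  0.0212  0.164 ]
top 520 [0.6603 0.0743 0.1628] [ 0.0208 -0.0083  0.164 ]
```

View pics/s8.png

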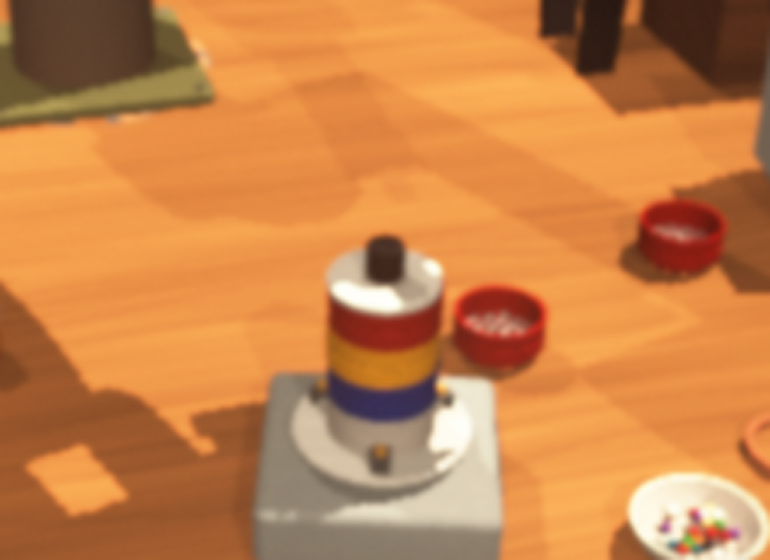

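The picture shows the lid flush and level on the red sieve at crop (385,285). The disc top measures about 164 mm (165 mm expected), and the gripper is clear.

```bash
python3 -c "
from rig import r
print(r.hand_in())"
```

```text
the job is handed in; nothing more can be done
None
```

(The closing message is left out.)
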